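# Seat two flanged hubs on the spigot fixture

## Task

Stack the two flanged steel hubs on the upright centring spigot, each with its flange down and its boss up: the broad-flanged hub first, fully home on the round base, then the narrow-flanged hub on top of it, resting squarely on the first hub's boss. Lower each one on gently rather than dropping it, and let go. Leave the plain brass drill sleeve, which has no flange, standing where it is.

Things in the scene. Friction and masses are not known exactly. Their poses are not given: they have to be found in the camera images.
- broad_hub_center (a point): Centre (half-way up, on the axis) of the broad-flanged steel hub: a round flange 96 mm in diameter and 10 mm thick, lying flat on the ledge, with a round boss 50 mm in diameter standing 30 mm above it; 40 mm tall in all, about 0.65 kg, through bore 38 mm. z is its axis and points from flange to boss; this point is 20 mm above its underside. Loose; grip it by the boss from above.
- narrow_hub_center (a point): Centre (half-way up, on the axis) of the narrow-flanged steel hub: like the other but with a flange only 70 mm in diameter; flange 10 mm thick, boss 50 mm in diameter and 30 mm tall, 40 mm tall in all, about 0.4 kg, through bore 38 mm. z points from flange to boss; this point is 20 mm above its underside. Loose; it starts flange down on the ledge.
- spigot_foot (a point): Foot of the spigot: the point on the spigot's axis at the level of the upper face of the fixture's base, 20 mm above the ledge. The fixture is a dark steel disc 130 mm in diameter and 20 mm thick, fixed to the ledge; from its middle a bright steel spigot 24 mm in diameter rises 60 mm (top 80 mm above the ledge), straight for 44 mm and then tapering to 10 mm at the tip. z is up. A seated broad hub has its centre 20 mm above this point, the narrow hub on top of it 60 mm above.
- sleeve_center (a point): Centre (half-way up) of the plain brass drill sleeve: a tube 50 mm in outer diameter, 38 mm bore, 40 mm tall, without a flange, standing loose on the ledge among the hubs. A bystander, to be left where it stands. The other loose objects (glass jar 110 mm tall, micrometer, collet wrench) lie farther out, at least 90 mm from any of the listed points.
There are look-alikes about, which are no part of the job. Leave any purple or red look-alike of the part that bears sleeve_center alone. What is shaped like the part that bears narrow_hub_center but turquoise is not meant.

How it is judged (in metres and radians):
On the way, in this order (a step that is already met when the one before it is completed fails the run):
1. the broad hub is seated on the base around the spigot, flange down, and released (horizontal distance between broad_hub_center and spigot_foot below 0.012 m and z of broad_hub_center in the frame of spigot_foot below 0.025 m and angle between broad_hub_center's own z axis and vertical below 0.17 rad and contact force between the fingers and broad_hub below 0.1 N), for 0.2 s.
2. the narrow hub rests on the broad hub around the spigot, flange down, and is released (horizontal distance between narrow_hub_center and spigot_foot below 0.014 m and z of narrow_hub_center in the frame of spigot_foot between 0.055 and 0.066 m and angle between narrow_hub_center's own z axis and vertical below 0.17 rad and contact force between the fingers and narrow_hub below 0.1 N), for 0.2 s.
At the end, for the whole second after the job is handed in: Both hubs flange down around the spigot, tilted under 10 degrees, at rest: broad hub on the base (centre within 12 mm of the axis, under 25 mm above the base face), narrow hub on it (within 14 mm, 55 to 66 mm up). Sleeve upright within 30 mm of its start (horizontal distance between broad_hub_center and spigot_foot below 0.012 m and z of broad_hub_center in the frame of spigot_foot below 0.025 m and angle between each of broad_hub_center, narrow_hub_center, sleeve_center's own z axis and vertical below 0.17 rad and horizontal distance between narrow_hub_center and spigot_foot below 0.014 m and z of narrow_hub_center in the frame of spigot_foot between 0.055 and 0.066 m and linear speed of each of broad_hub, narrow_hub below 0.02 m/s and distance of sleeve_center from where it was at the start of the episode below 0.03 m); the robot touches nothing.
It fails at once if the broad hub is dropped onto the spigot (faster than 0.6 m/s while around or just above the spigot) (horizontal distance between broad_hub_center and spigot_foot below 0.02 m and z of broad_hub_center in the frame of spigot_foot below 0.085 m and linear speed of broad_hub above 0.6 m/s).
It fails at once if the narrow hub is dropped onto the spigot (faster than 0.6 m/s while around or just above the spigot) (horizontal distance between narrow_hub_center and spigot_foot below 0.02 m and z of narrow_hub_center in the frame of spigot_foot below 0.085 m and linear speed of narrow_hub above 0.6 m/s).
It fails at once if the brass sleeve is pushed more than 30 mm away or knocked over (distance of sleeve_center from where it was at the start of the episode above 0.03 m or angle between sleeve_center's own z axis and vertical above 0.5 rad).
It also fails if it takes over 69 s, if anything falls off the work surface, if the arm or the gripper's body presses on something with over 40 N, if the wrist force passes 120 N, or if a joint passes its speed limit or range.

## Robot

A 6-joint arm with a two-finger parallel gripper is mounted at the origin on the work surface. World frame = base frame: x ahead of the robot, y to its left, z up, the work surface at z = 0. Lengths are in m, angles in degrees, forces in N, time in s.
With the tool pointing down it reaches from about 0.3 to 0.75 m from the base axis. Payload 8.5 kg.
Tool frame: the origin (TCP) lies between the finger pads; the fingertips stand 17 mm ahead of it and the grasp point (between the pads) lies 2 mm behind it; z points along the fingers, y is the direction in which the jaws open and shut (so a half turn about z gives the same grasp; the last joint's range is limited). The gripper opens to 85 mm and grips with 20 to 120 N. Pads are 22 mm wide; open, the fingers measure 114 mm over their backs; the gripper's body (76 mm by 85 mm) begins 54 mm behind the grasp point. The pads swing forward as they close: fully open they stand 13 mm farther back than shut.
Start: joints at [-75.762, 21.807, 74.336, -0, 83.858, -12.336], TCP at [0.246, -0.492, 0.248] pointing down, gripper open.
Joint ranges: [-178.18, 178.18], [-50.72, 133.34], [12.68, 142.11], [-81.47, 261.47], [9.98, 163.14], [-165.26, 165.26]. Speed limits (degrees/s): [136.94, 136.94, 180, 180, 180, 180].

## Interface

Orientations are given as a 3x3 rotation matrix whose columns are the frame's x, y, z axes.
In Python, from rig import readout, eyes, env gives the robot as it stands.
- The arm moves only by the tool arm_command, never from a script. Its argument "rows" is text: rows parted by semicolons, each of 7 numbers parted by spaces: the closure, from 0 (fully open) to 1 (shut), then the shift along the tool's x, y, z in mm, then the turn, a rotation vector about the tool's x, y, z in degrees. In form: grip dx dy dz rx ry rz; .... A call has 1 to 5 rows; each row shifts and turns the commanded pose from where the row before left it, along the tool's axes as they then stand; what a row does not reach is not made up. A row lasts 1/12 s, in which the tool goes at most 41.7 mm and 7.16 degrees, less where a joint would pass 70% of its speed; a pose out of reach is approached as far as the arm can. A call with a gripper value outside its range is refused whole. The fingers move at their own pace and stop on an object; "squeeze" is the grip in N (left out, the last holds). Time passes only in rows, so rows that do not move let the fingers close. It gives the time, the measured TCP pose, the force and the opening at its end, in the units of the state.
- readout.observe(): the state, without advancing time (a new reading comes with each control period).
- eyes.get_image(name): name is "side" or "top" or "wrist"; returns the picture (384x512x3 uint8, red, green, blue); there is no depth.
- eyes.camera_model(name): a dict with "mtx" (3x3 intrinsics, pixels), "view" (4x4, takes a point from world to camera coordinates). Camera axes: x right, y up, looking along -z (the intrinsics and any distortion apply to the point x, -y, -z); pixel columns grow to the right and rows downward; lengths in m; the calibration is good to about 2 mm. A picture is of the moment at which its call begins: read the wrist's pose just before it. camera_model takes no time and is no camera call; for the wrist camera it gives the pose at the moment of the call.
- env.close_job(): hands the job in, once; it reports no verdict.
The state is a dict: "time_s": time; "q": joint angles; "qvel": joint speeds; "joint_efforts": joint torques, N m; "position": TCP position; "tool_rot": TCP orientation; "ft_force": force on the tool from outside, world axes, zero at the start; "wrist_torque": the same for the moment, N m; "grip_width": finger opening in m.
Only numpy, scipy, OpenCV 4.12 (cv2) and the standard library are available. Lean on these libraries where they do the work, as an engineer would, in place of code of your own. Each camera call takes 0.05 s, during which the arm holds its last target. There are 200 camera calls.

## Working session

There is one attempt and no reset: what is moved stays moved. The work goes in short steps, Python scripts to look and compute and a tool call to move; the robot and the scene stay as the last step left them, time stands still between calls to the robot, and variables do not carry over. Pictures are saved under pics/ and viewed, about 8 in all and at most 12, crops included, and the job is handed in when it is done.

Besides the shell and the picture viewer there is one more tool, called as name(argument=value, ...) on one line, values as JSON. arm_command: Moves the arm, as the interface text tells. Its arguments: {"type":"object","properties":{"rows":{"type":"string"},"squeeze":{"type":"number"}},"required":["rows"]}

```bash
mkdir -p pics && python3 - <<'E'
from rig import readout, eyes, env
import cv2,numpy as np
s=readout.observe();print(s['time_s'],s['position'],s['tool_rot'],s['grip_width'])
ims=[]
for n in("top","side"):
    im=eyes.get_image(n);m=eyes.camera_model(n);print(n,m)
    cv2.imwrite(f'pics/{n}0.png',im[:,:,::-1])
E
```

```text
0.0 [ 0.24597427 -0.49162314  0.24770145] [[ 8.94375557e-01  4.47316704e-01 -3.60021961e-04]
 [ 4.47316720e-01 -8.94374399e-01  1.47893251e-03]
 [ 3.39556792e-04 -1.48376493e-03 -9.99998842e-01]] 0.08551710022757934
top {'mtx': array([[435.99883144,   0.        , 259.90374035],
       [  0.        , 435.99883144, 190.73472558],
       [  0.        ,   0.        ,   1.        ]]), 'view': array([[-3.92695809e-03, -9.99122406e-01,  4.17012907e-02,
        -1.32638610e-02],
       [ 9.97480005e-01, -9.59545394e-04,  7.09416619e-02,
        -4.92484591e-01],
       [-7.08393896e-02,  4.18747886e-02,  9.96608390e-01,
        -8.06403108e-01],
       [ 0.00000000e+00,  0.00000000e+00,  0.00000000e+00,
         1.00000000e+00]])}
side {'mtx': array([[347.97067933,   0.        , 260.01947432],
       [  0.        , 347.97067933, 189.42647011],
       [  0.        ,   0.        ,   1.        ]]), 'view': array([[-0.80360486, -0.59516014,  0.00190495,  0.42664093],
       [ 0.40027635, -0.5380921 ,  0.74177876, -0.24708055],
       [-0.44045211,  0.59685953,  0.67064196, -0.59174588],
       [ 0.        ,  0.        ,  0.        ,  1.        ]])}
```

View pics/top0.png

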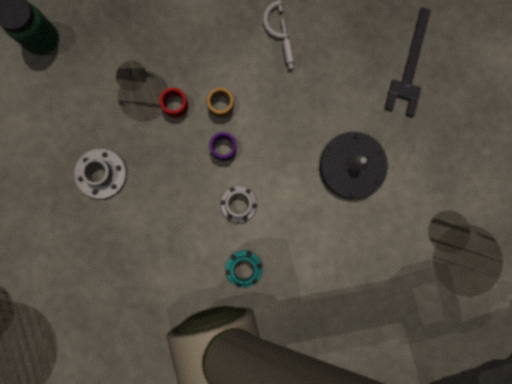

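View pics/side0.png

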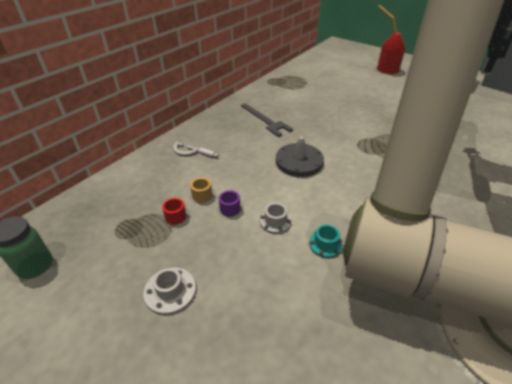

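```bash
cat > h.py <<'E'
import numpy as np,cv2
from rig import readout,eyes,env
def ray(m,p):
    K,V=m['mtx'],m['view'];d=np.linalg.solve(K,[p[0],p[1],1.]);d=V[:3,:3].T@(d*[1,-1,-1])
    return -V[:3,:3].T@V[:3,3],d
def onz(m,p,z):
    o,d=ray(m,p);return o+d*(z-o[2])/d[2]
def proj(m,X):
    c=m['view'][:3,:3]@X+m['view'][:3,3];c=c*[1,-1,-1];u=m['mtx']@c;return u[:2]/u[2]
def tri(m1,p1,m2,p2):
    o1,d1=ray(m1,p1);o2,d2=ray(m2,p2)
    s=np.linalg.lstsq(np.c_[d1,-d2],o2-o1,rcond=None)[0];a,b=o1+s[0]*d1,o2+s[1]*d2
    return (a+b)/2,np.linalg.norm(a-b)
E
python3 - <<'E'
from h import *
t=eyes.camera_model('top');s=eyes.camera_model('side')
im=cv2.imread('pics/top0.png');hsv=cv2.cvtColor(im,cv2.COLOR_BGR2HSV)
def blob(mask,c,r=45):
    w=np.zeros_like(mask);cv2.circle(w,c,r,255,-1);cs,_=cv2.findContours(mask&w,cv2.RETR_EXTERNAL,cv2.CHAIN_APPROX_NONE)
    k=max(cs,key=cv2.contourArea);return cv2.fitEllipse(cv2.convexHull(k))
g=cv2.cvtColor(im,cv2.COLOR_BGR2GRAY)
br=((g>125)*255).astype('u1')
dk=((g<55)*255).astype('u1')
sat=((hsv[...,1]>110)&(g>60)).astype('u1')*255
for n,mk,c,z in(('broad',br,(100,174),.008),('narrow',br,(239,205),.008),('fix',dk,(354,166),.02),('brass',sat,(220,101),.04)):
    e=blob(mk,c,45 if n!='brass' else 20);X=onz(t,e[0],z);print(n,np.round(e[0],1),np.round(e[1],1),X.round(4),'side',proj(s,X).round(1))
print('tip',tri(t,(364,160),s,(301,139)))
print('broad bosstop',tri(t,(96,172),s,(168,280)), 'narrow',tri(t,(239,204),s,(276,211)))
cv2.imwrite('pics/crop.png',cv2.resize(im[60:300,60:400],None,fx=2.3,fy=2.3,interpolation=cv2.INTER_CUBIC))
E
```

```text
broad [102.3 174. ] [41.8 46.3] [0.5251 0.283  0.008 ] side [172.2 287.7]
narrow [239.8 189.3] [6.8 9.4] [0.496  0.0235 0.008 ] side [266.2 213.7]
fix [352.6 166.1] [66.7 69. ] [ 0.5392 -0.1917  0.02  ] side [300.2 157. ]
brass [219.7 100.2] [25.9 27. ] [0.6596 0.0606 0.04  ] side [200.8 183.5]
tip (array([ 0.54471817, -0.19887053,  0.07114144]), np.float64(0.0021766529947355538))
broad bosstop (array([0.52592873, 0.28577966, 0.03593027]), np.float64(0.000493427427308267)) narrow (array([0.46758649, 0.02541028, 0.03566251]), np.float64(0.0019914817552751547))
```

View pics/crop.png

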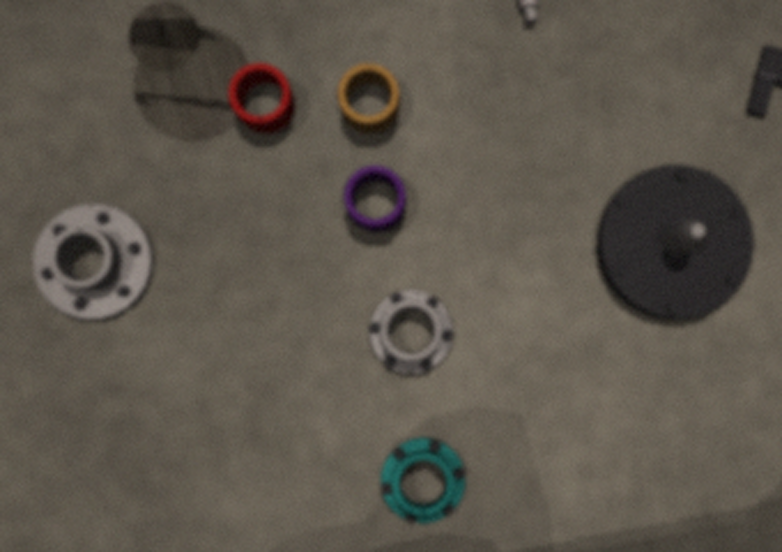

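Candidates in the top image are as follows. The white wide-flange hub at (100,174) is the broad hub. The grey small-flange hub at (239,205) is the narrow hub, and the turquoise one at (244,268) is its decoy. The brass sleeve is at (220,101), and the purple (223,146) and red (173,101) sleeves are decoys. The fixture is at (353,166). The crop confirms this, and the ledge is at z≈0. I'm moving over the broad hub first.

arm_command(rows="0 28.4 -27.1 0 0 0 0;0 28.4 -27.1 0 0 0 0;0 28.4 -27.1 0 0 0 0;0 28.4 -27.1 0 0 0 0;0 28.4 -27.1 0 0 0 0", squeeze=60)

```text
time_s: 0.52
position: [0.3125, -0.3053, 0.248]
tool_rot: [[0.895, 0.447, -0.0], [0.447, -0.895, 0.001], [0.0, -0.001, -1.0]]
ft_force: [0.1, 1.0, 0.7]
grip_width: 0.0855
```

arm_command(rows="0 28.4 -27.1 0 0 0 0;0 28.4 -27.1 0 0 0 0;0 28.4 -27.1 0 0 0 0;0 28.4 -27.1 0 0 0 0;0 28.4 -27.1 0 0 0 0")

```text
time_s: 0.93
position: [0.3788, -0.1206, 0.2483]
tool_rot: [[0.895, 0.447, -0.0], [0.447, -0.895, 0.0], [-0.0, -0.0, -1.0]]
ft_force: [0.7, -1.7, -0.3]
grip_width: 0.0854
```

arm_command(rows="0 28.4 -27.1 0 0 0 0;0 28.4 -27.1 0 0 0 0;0 28.4 -27.1 0 0 0 0;0 28.4 -27.1 0 0 0 0;0 28.4 -27.1 0 0 0 0")

```text
time_s: 1.35
position: [0.4452, 0.0644, 0.2482]
tool_rot: [[0.894, 0.447, -0.0], [0.447, -0.894, -0.0], [-0.0, -0.0, -1.0]]
ft_force: [0.5, -1.5, -0.7]
grip_width: 0.0853
```

arm_command(rows="0 28.4 -27.1 0 0 0 0;0 28.4 -27.1 0 0 0 0;0 28.4 -27.1 0 0 0 0;0 28.4 -27.1 0 0 0 0;0 0 0 0 0 0 0")

```text
time_s: 1.77
position: [0.4991, 0.2151, 0.2474]
tool_rot: [[0.892, 0.452, -0.0], [0.452, -0.892, 0.001], [0.0, -0.001, -1.0]]
ft_force: [-0.7, -1.1, -1.0]
grip_width: 0.0855
```

```bash
python3 - <<'E'
from h import *
s=readout.observe();m=eyes.camera_model('wrist');im=eyes.get_image('wrist')
cv2.imwrite('pics/w1.png',im[:,:,::-1]);print(s['time_s'],s['position'],s['q'].round(1) if hasattr(s['q'],'round') else s['q'],s['tool_rot'].round(4),m)
t=eyes.camera_model('top')
for p,z in(((100.2,173.9),.009),((238.7,204.8),.009),((353.5,166.1),.018),((363.5,160.4),.08)):
    X=onz(t,p,z);print(X,proj(m,X))
E
```

```text
1.7667 [0.49910181 0.2150874  0.24739442] [10.8 21.2 75.5  0.1 83.3 73.9] [[ 8.922e-01  4.517e-01 -4.000e-04]
 [ 4.517e-01 -8.922e-01  1.500e-03]
 [ 3.000e-04 -1.500e-03 -1.000e+00]] {'mtx': array([[279.89550153,   0.        , 261.07326845],
       [  0.        , 279.89550153, 190.93712036],
       [  0.        ,   0.        ,   1.        ]]), 'view': array([[ 0.45108385, -0.89248058, -0.00133711, -0.03341724],
       [ 0.85514177,  0.43263966, -0.2855792 , -0.48411219],
       [ 0.25545238,  0.12767674,  0.95835418, -0.53292339],
       [ 0.        ,  0.        ,  0.        ,  1.        ]])}
[0.5252082  0.28662734 0.009     ] [219.64697718 122.49344225]
[0.46628968 0.02563829 0.009     ] [368.33819581 244.45403787]
[ 0.5395494  -0.19401164  0.018     ] [527.39698336 268.65884037]
[ 0.54178628 -0.19595909  0.08      ] [575.97479999 295.780721  ]
```

View pics/w1.png

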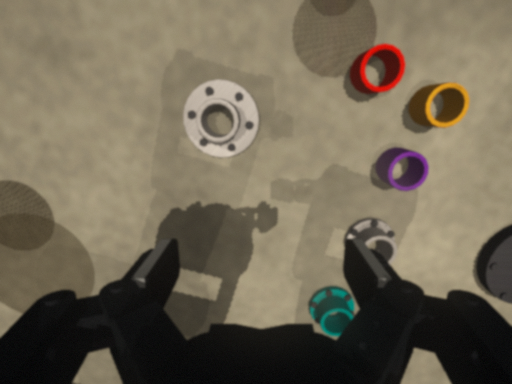

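The wrist view shows the white hub's flange at about (221,119), close to the predicted (220,122). Next I fit its position precisely.

```bash
cat >> h.py <<'E'
def fit(im,c,r,th,side='br'):
    g=cv2.cvtColor(im,cv2.COLOR_RGB2GRAY);mk=((g>th) if side=='br' else (g<th)).astype('u1')*255
    w=np.zeros_like(mk);cv2.circle(w,c,r,255,-1);cs,_=cv2.findContours(mk&w,cv2.RETR_EXTERNAL,cv2.CHAIN_APPROX_NONE)
    return cv2.fitEllipse(cv2.convexHull(max(cs,key=cv2.contourArea)))
E
python3 - <<'E'
from h import *
s=readout.observe();m=eyes.camera_model('wrist');im=eyes.get_image('wrist')
print(s['position'])
for th in(185,170,200):
    e=fit(im,(221,119),48,th);X=onz(m,e[0],.009);print(th,e,X, s['tool_rot'].T@(X-s['position'])*1000)
E
```

```text
[0.49840967 0.21263253 0.24737122]
185 ((231.87393188476562, 96.15361022949219), (23.25762176513672, 50.62737274169922), 127.72653198242188) [0.5599086 0.2833714 0.009    ] [ 87.04653277 -35.25461898 238.30013874]
170 ((218.70582580566406, 116.21854400634766), (72.31126403808594, 76.86341857910156), 163.72975158691406) [0.53084212 0.28801095 0.009     ] [ 63.19834712 -52.50710239 238.33501753]
200 ((214.55982971191406, 148.6179962158203), (5.340595245361328, 8.884106636047363), 81.49121856689453) [0.49138247 0.27609447 0.009     ] [ 22.6061313  -59.67207877 238.38171437]
```

arm_command(rows="0 3 -13.3 25 0 0 0;0 3 -13.3 25 0 0 0;0 3 -13.3 25 0 0 0;0 3 -13.3 25 0 0 0;0 0 0 0 0 0 0")

```text
time_s: 2.28
position: [0.4826, 0.2626, 0.1442]
tool_rot: [[0.894, 0.447, -0.008], [0.447, -0.894, -0.002], [-0.008, -0.002, -1.0]]
ft_force: [-0.5, -1.4, -1.2]
grip_width: 0.0853
```

```bash
python3 - <<'E'
from h import *
for i in range(2):
  s=readout.observe();m=eyes.camera_model('wrist');im=eyes.get_image('wrist')
cv2.imwrite('pics/w2.png',im[:,:,::-1])
R=s['tool_rot'];print(s['position'],R[:,2],s['qvel'])
c=tuple(int(v) for v in proj(m,np.array([.53,.288,.009])));print(c)
for th in(150,160,170,180):
    e=fit(im,c,75,th);X=onz(m,e[0],.009);print(th,np.round(e[0],1),np.round(e[1],1),X, R.T@(X-s['position'])*1000)
E
```

```text
[0.48399347 0.26210158 0.14679696] [-0.00467279 -0.0015836  -0.99998783] [-1.31393458 -2.5839908  -3.96537743 -0.3767203   1.75465427 -0.71426623]
(257, 130)
150 [258.3 128.9] [102.4 105.4] [0.53158012 0.2881309  0.009     ] [ 54.8768919   -1.89080744 137.53170421]
160 [258.4 128.6] [101.4 103.9] [0.53181202 0.28823157 0.009     ] [ 55.12931995  -1.87706714 137.53046119]
170 [258.6 128.4] [ 99.7 103.1] [0.53208859 0.28815561 0.009     ] [ 55.34265767  -1.68537288 137.52928914]
180 [265.8 110.4] [59.9 91. ] [0.54917217 0.28933337 0.009     ] [ 71.14722243   4.90591962 137.44759599]
```

View pics/w2.png

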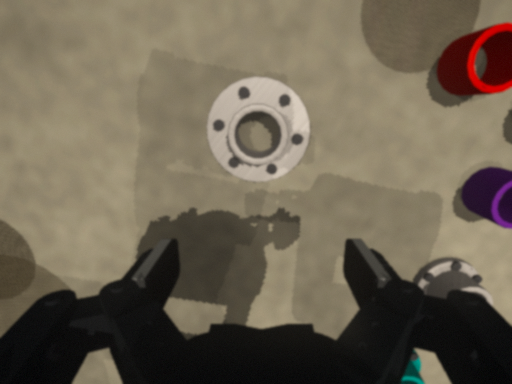

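The hub's flange is centred at (258,129), which puts it at (0.5316, 0.288), about 55 mm ahead along tool x. I descend onto the boss with TCP z at about 36 mm.

arm_command(rows="0 27 -1 0 0 0 0;0 27 -1 20 0 0 0;0 0 0 30 0 0 0;0 0 0 25 0 0 0;0 0 0 15 0 0 0")

```text
time_s: 2.8
position: [0.5333, 0.2874, 0.0577]
tool_rot: [[0.895, 0.446, -0.0], [0.446, -0.895, -0.0], [-0.0, 0.0, -1.0]]
ft_force: [-0.7, -0.1, -0.0]
grip_width: 0.0857
```

arm_command(rows="0 0 0 0 0 0 0;0 0 0 0 0 0 0")

```text
time_s: 2.97
position: [0.5337, 0.288, 0.0599]
tool_rot: [[0.895, 0.446, 0.002], [0.446, -0.895, 0.0], [0.002, 0.0, -1.0]]
ft_force: [0.6, 0.0, 0.2]
grip_width: 0.0855
```

arm_command(rows="0 -3 0 12 0 0 0;0 0 0 12 0 0 0;0 0 0 0 0 0 0;0 0 0 0 0 0 0")

```text
time_s: 3.3
position: [0.5309, 0.2874, 0.0362]
tool_rot: [[0.895, 0.447, 0.002], [0.447, -0.895, 0.001], [0.002, 0.0, -1.0]]
ft_force: [0.3, -0.2, 0.5]
grip_width: 0.0857
```

arm_command(rows="1 0 0 0 0 0 0;1 0 0 0 0 0 0;1 0 0 0 0 0 0;1 0 0 0 0 0 0;1 0 0 0 0 0 0", squeeze=60)

```text
time_s: 3.72
position: [0.5304, 0.2879, 0.0358]
tool_rot: [[0.894, 0.447, 0.002], [0.447, -0.894, 0.001], [0.002, -0.0, -1.0]]
ft_force: [-1.6, -0.0, 8.7]
grip_width: 0.0476
```

arm_command(rows="1 0 0 0 0 0 0;1 0 0 0 0 0 0;1 0 0 0 0 0 0;1 0 0 0 0 0 0;1 0 0 0 0 0 0")

```text
time_s: 4.13
position: [0.5304, 0.2879, 0.0358]
tool_rot: [[0.894, 0.447, 0.002], [0.447, -0.894, 0.001], [0.002, -0.0, -1.0]]
ft_force: [-1.9, -0.2, 8.8]
grip_width: 0.0478
```

arm_command(rows="1 0 0 -8 0 0 0;1 0 0 -20 0 0 0;1 0 0 -30 0 0 0;1 0 0 -30 0 0 0;1 0 0 -20 0 0 0")

```text
time_s: 4.55
position: [0.5301, 0.2876, 0.1449]
tool_rot: [[0.894, 0.448, 0.001], [0.448, -0.894, 0.0], [0.001, 0.0, -1.0]]
ft_force: [-0.8, -0.2, -5.0]
grip_width: 0.0473
```

```bash
python3 - <<'E'
from h import *
s=readout.observe();m=eyes.camera_model('wrist');im=eyes.get_image('wrist')
cv2.imwrite('pics/w3.png',im[:,:,::-1]);print(s['position'],s['ft_force'],s['wrist_torque'],s['grip_width'])
E
```

```text
[0.53005089 0.28763811 0.14493249] [-0.80027807 -0.15789007 -5.01363818] [ 0.03471424 -0.04402334  0.01554174] 0.0473173831227504
```

View pics/w3.png

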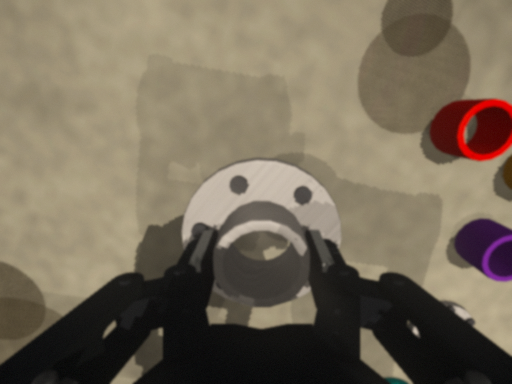

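The hub is held level, with the flange rim's far edge at (262,158) and its sides at 183 and 341. I carry it to about 75 mm short of the spigot, along tool x.

arm_command(rows="1 -10 15 -10 0 0 0;1 -20 31 -10 0 0 0;1 -20 31 0 0 0 0;1 -20 31 0 0 0 0;1 -20 31 0 0 0 0")

```text
time_s: 5.02
position: [0.5105, 0.1216, 0.1614]
tool_rot: [[0.894, 0.448, -0.002], [0.448, -0.894, -0.0], [-0.002, -0.001, -1.0]]
ft_force: [1.5, -0.6, -6.0]
grip_width: 0.0475
```

arm_command(rows="1 -20 31 0 0 0 0;1 -20 31 0 0 0 0;1 -20 31 0 0 0 0;1 -20 31 0 0 0 0;1 -20 31 0 0 0 0")

```text
time_s: 5.43
position: [0.4904, -0.0618, 0.1615]
tool_rot: [[0.894, 0.447, -0.002], [0.447, -0.894, 0.001], [-0.001, -0.001, -1.0]]
ft_force: [0.3, -0.8, -6.4]
grip_width: 0.0473
```

arm_command(rows="1 -20 31 0 0 0 0;1 -20 31 0 0 0 0;1 -20 31 0 0 0 0;1 -20 31 0 0 0 0;1 -12 18 0 0 0 0")

```text
time_s: 5.85
position: [0.4717, -0.2318, 0.1613]
tool_rot: [[0.895, 0.446, -0.001], [0.446, -0.895, -0.0], [-0.001, -0.001, -1.0]]
ft_force: [-0.2, 1.0, -5.6]
grip_width: 0.0474
```

arm_command(rows="1 0 0 0 0 0 0;1 0 0 0 0 0 0")

```text
time_s: 6.02
position: [0.472, -0.2291, 0.1612]
tool_rot: [[0.895, 0.445, -0.002], [0.445, -0.895, 0.002], [-0.001, -0.002, -1.0]]
ft_force: [-0.3, -0.0, -5.7]
grip_width: 0.0475
```

```bash
python3 - <<'E'
from h import *
s=readout.observe();m=eyes.camera_model('wrist');im=eyes.get_image('wrist')
cv2.imwrite('pics/w4.png',im[:,:,::-1]);R=s['tool_rot'];p=s['position'];print(s['time_s'],p,R.round(3),s['ft_force'],s['grip_width'])
t=eyes.camera_model('top')
print('tip pred',proj(m,onz(t,(363.5,160.4),.08)))
X=onz(m,(262,158),p[2]-.0258);print('far rim tool',R.T@(X-p)*1000)
E
```

```text
6.0167 [ 0.47200129 -0.22913096  0.16118633] [[ 0.895  0.445 -0.002]
 [ 0.445 -0.895  0.002]
 [-0.001 -0.002 -1.   ]] [-0.25294147 -0.0266072  -5.65771204] 0.04753435127256249
tip pred [262.37134664 102.058703  ]
far rim tool [47.39620228  1.12901299 25.75588732]
```

View pics/w4.png

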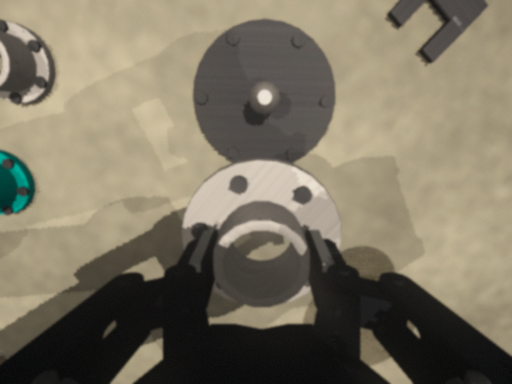

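The spigot tip is at (264,97) and the disc centre at about (264,91).

```bash
python3 - <<'E'
from h import *
s=readout.observe();m=eyes.camera_model('wrist');R=s['tool_rot'];p=s['position'];print(p)
for q,z in(((264,97),.08),((264.5,91),.02)):
    X=onz(m,q,z);print(X,R.T@(X-p)*1000)
E
```

```text
[ 0.47218125 -0.2281443   0.16136058]
[ 0.54545437 -0.19432575  0.08      ] [80.72799294  2.66155701 81.2901922 ]
[ 0.55220156 -0.19196143  0.02      ] [ 87.86861401   3.70145618 141.28223093]
```

arm_command(rows="1 20 0 0 0 0 0;1 30 1 0 0 0 0;1 20 1 0 0 0 0;1 10 0 0 0 0 0;1 0 0 0 0 0 0")

```text
time_s: 6.48
position: [0.5464, -0.1923, 0.1617]
tool_rot: [[0.893, 0.45, -0.001], [0.45, -0.893, 0.001], [-0.0, -0.001, -1.0]]
ft_force: [-0.0, 0.4, -5.7]
grip_width: 0.0474
```

arm_command(rows="1 0 0 0 0 0 0;1 0 0 12 0 0 0;1 0 0 15 0 0 0;1 0 0 13 0 0 0;1 0 0 0 0 0 0")

```text
time_s: 6.9
position: [0.5431, -0.1941, 0.1199]
tool_rot: [[0.895, 0.447, -0.005], [0.447, -0.895, 0.003], [-0.003, -0.005, -1.0]]
ft_force: [-1.7, 0.3, -7.1]
grip_width: 0.0471
```

arm_command(rows="1 0 0 5 0 0 0;1 0 0 8 0 0 0;1 0 0 7 0 0 0;1 0 0 0 0 0 0")

```text
time_s: 7.23
position: [0.5445, -0.1943, 0.1011]
tool_rot: [[0.894, 0.447, -0.002], [0.447, -0.894, 0.001], [-0.001, -0.002, -1.0]]
ft_force: [-0.1, 0.5, -6.5]
grip_width: 0.0473
```

arm_command(rows="1 0 0 8 0 0 0;1 0 0 8 0 0 0;1 0 0 8 0 0 0;1 0 0 0 0 0 0")

```text
time_s: 7.57
position: [0.5445, -0.1941, 0.0763]
tool_rot: [[0.894, 0.447, -0.003], [0.447, -0.894, 0.002], [-0.002, -0.003, -1.0]]
ft_force: [-0.4, 0.2, -6.0]
grip_width: 0.0474
```

arm_command(rows="1 0 0 6 0 0 0;1 0 0 5 0 0 0;1 0 0 5 0 0 0;1 0 0 0 0 0 0;1 0 0 0 0 0 0")

```text
time_s: 7.98
position: [0.5451, -0.1945, 0.0621]
tool_rot: [[0.894, 0.447, -0.0], [0.447, -0.894, 0.0], [-0.0, -0.0, -1.0]]
ft_force: [0.8, -0.1, -6.4]
grip_width: 0.0474
```

arm_command(rows="1 0 0 2 0 0 0;1 0 0 2 0 0 0;1 0 0 1 0 0 0;1 0 0 0 0 0 0;1 0 0 0 0 0 0")

```text
time_s: 8.4
position: [0.5452, -0.1945, 0.0573]
tool_rot: [[0.894, 0.447, -0.0], [0.447, -0.894, 0.0], [-0.0, -0.0, -1.0]]
ft_force: [-0.4, -0.1, -5.5]
grip_width: 0.0471
```

arm_command(rows="1 0 0 1 0 0 0;1 0 0 0 0 0 0;1 0 0 0 0 0 0")

```text
time_s: 8.65
position: [0.5452, -0.1945, 0.0563]
tool_rot: [[0.894, 0.447, -0.0], [0.447, -0.894, 0.0], [-0.0, -0.0, -1.0]]
ft_force: [0.1, 1.1, -6.4]
grip_width: 0.0477
```

arm_command(rows="1 0 0 1 0 0 0;1 0 0 0 0 0 0;1 0 0 0 0 0 0")

```text
time_s: 8.9
position: [0.5453, -0.1946, 0.0559]
tool_rot: [[0.894, 0.447, 0.0], [0.447, -0.894, -0.0], [0.0, 0.001, -1.0]]
ft_force: [-2.2, -0.9, 1.6]
grip_width: 0.0474
```

arm_command(rows="1 0 0 1 0 0 0;1 0 0 0 0 0 0;1 0 0 0 0 0 0")

```text
time_s: 9.15
position: [0.5453, -0.1946, 0.0558]
tool_rot: [[0.894, 0.447, 0.001], [0.447, -0.894, -0.001], [0.0, 0.001, -1.0]]
ft_force: [-4.7, 1.5, 12.4]
grip_width: 0.0478
```

It's seated: contact came at TCP z 0.056, as predicted. Now I release and retreat.

arm_command(rows="0 0 0 -1 0 0 0;0 0 0 0 0 0 0;0 0 0 0 0 0 0;0 0 0 0 0 0 0;0 0 0 0 0 0 0")

```text
time_s: 9.57
position: [0.5453, -0.1946, 0.0552]
tool_rot: [[0.894, 0.447, 0.0], [0.447, -0.894, -0.0], [0.0, 0.0, -1.0]]
ft_force: [-0.2, 0.4, 0.1]
grip_width: 0.0854
```

arm_command(rows="0 0 0 0 0 0 0;0 0 0 -10 0 0 0;0 0 0 -25 0 0 0;0 0 0 -35 0 0 0;0 0 0 -35 0 0 0")

```text
time_s: 9.98
position: [0.5448, -0.1943, 0.1619]
tool_rot: [[0.894, 0.447, -0.001], [0.447, -0.894, 0.001], [-0.001, -0.001, -1.0]]
ft_force: [0.7, -0.2, 0.9]
grip_width: 0.0853
```

```bash
python3 - <<'E'
from h import *
s=readout.observe();m=eyes.camera_model('wrist');R=s['tool_rot'];p=s['position'];print(s['time_s'],p,s['ft_force'],s['grip_width'])
im=eyes.get_image('wrist')[:,:,::-1];im2=eyes.get_image('side')[:,:,::-1]
big=lambda c:cv2.resize(c,(384,384),interpolation=cv2.INTER_CUBIC)
cv2.imwrite('pics/c5.png',np.hstack([big(im[120:376,130:386]),big(im2[80:240,200:360])]))
t=eyes.camera_model('top');X=onz(t,(238.7,204.8),.009);print('narrow',X,R.T@(X-p)*1000)
E
```

```text
9.9833 [ 0.54484865 -0.19432409  0.16186908] [ 0.71951395 -0.1537504   0.89805382] 0.0852509918500273
narrow [0.46628968 0.02563829 0.009     ] [  28.23384125 -231.69939359  153.1083314 ]
```

View pics/c5.png

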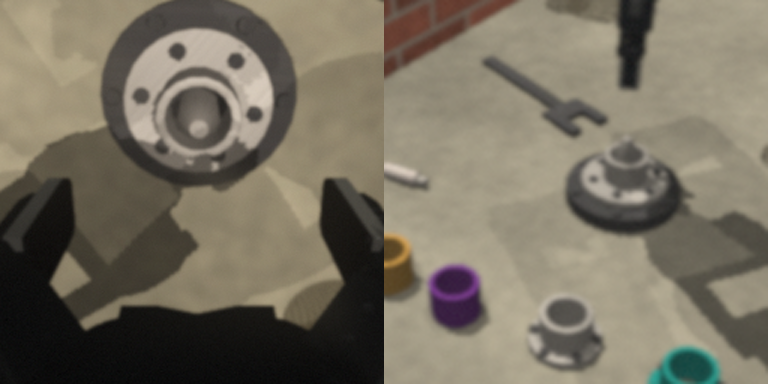

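The broad hub sits flat on the base around the spigot (left crop, about (198,105)). Next is the narrow hub.

arm_command(rows="0 -4 -33 0 0 0 0;0 -4 -33 0 0 0 0;0 -4 -33 0 0 0 0;0 -4 -33 0 0 0 0;0 -4 -33 5 0 0 0")

```text
time_s: 10.5
position: [0.4527, -0.0549, 0.156]
tool_rot: [[0.895, 0.447, 0.002], [0.447, -0.895, -0.001], [0.001, 0.001, -1.0]]
ft_force: [0.7, 0.7, -0.1]
grip_width: 0.0851
```

arm_command(rows="0 -4 -33 5 0 0 0;0 -3 -34 5 0 0 0;0 0 0 0 0 0 0;0 0 0 0 0 0 0;0 0 0 0 0 0 0")

```text
time_s: 10.92
position: [0.4179, 0.0006, 0.1457]
tool_rot: [[0.894, 0.448, 0.001], [0.448, -0.894, -0.0], [0.001, 0.001, -1.0]]
ft_force: [0.3, 0.3, 0.1]
grip_width: 0.0853
```

```bash
python3 - <<'E'
from h import *
s=readout.observe();m=eyes.camera_model('wrist');im=eyes.get_image('wrist')
cv2.imwrite('pics/w6.png',im[:,:,::-1]);R=s['tool_rot'];p=s['position'];print(p,R[:,2],s['qvel'])
c=tuple(int(v) for v in proj(m,np.array([.47,.027,.009])));print(c)
for th in(130,140,150,160,170):
    e=fit(im,c,60,th);X=onz(m,e[0],.009);print(th,np.round(e[0],1),np.round(e[1],1),X, R.T@(X-p)*1000)
E
```

```text
[0.41786808 0.00059168 0.14572869] [ 1.23987400e-03 -4.90508225e-04 -9.99999111e-01] [-0.90158714  0.55172449 -0.71701242  0.00276526  0.04553308  0.01311642]
(259, 125)
130 [259. 125.] [119.8 119.8] [0.46967698 0.02779536 0.009     ] [ 58.38409738  -1.27003291 136.77945678]
140 [268.6 123.6] [ 97.  122.2] [0.47469153 0.02053831 0.009     ] [ 59.61962216   7.46402861 136.78923383]
150 [272.3 115.3] [ 88.9 100.4] [0.48266826 0.02088201 0.009     ] [ 66.90637354  10.72739007 136.79895538]
160 [262.1 118.7] [62.4 71.5] [0.47590556 0.02779037 0.009     ] [ 63.95154122   1.52259187 136.78718188]
170 [263.3 119.5] [50.5 69.2] [0.47578202 0.02650957 0.009     ] [ 63.26773375   2.61259207 136.78765694]
```

View pics/w6.png

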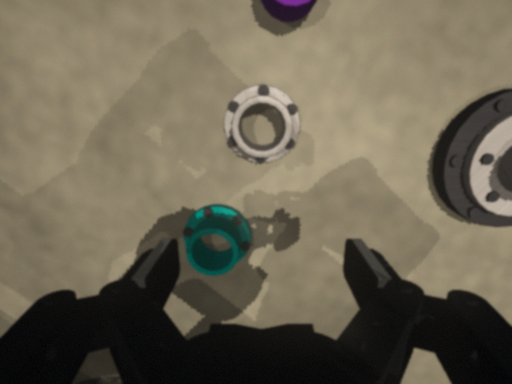

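The narrow hub is the grey one, centred at (262,124). The turquoise decoy at (217,240) is behind it and clear of the jaws. I need to move 59 mm in x, 2 mm in y, and down about 108 mm.

arm_command(rows="0 25 1 0 0 0 0;0 25 1 10 0 0 0;0 9 0 25 0 0 0;0 0 0 25 0 0 0;0 0 0 15 0 0 0")

```text
time_s: 11.38
position: [0.4715, 0.0249, 0.0682]
tool_rot: [[0.895, 0.447, -0.001], [0.447, -0.895, 0.0], [-0.001, -0.001, -1.0]]
ft_force: [0.7, -0.0, 0.4]
grip_width: 0.0856
```

arm_command(rows="0 0 0 13 0 0 0;0 0 0 10 0 0 0;0 0 0 5 0 0 0;0 0 0 0 0 0 0;0 0 0 0 0 0 0")

```text
time_s: 11.8
position: [0.4715, 0.025, 0.0425]
tool_rot: [[0.895, 0.447, 0.0], [0.447, -0.895, -0.0], [0.0, 0.0, -1.0]]
ft_force: [0.7, -0.1, 0.3]
grip_width: 0.0853
```

arm_command(rows="0 0 0 5 0 0 0;0 0 0 0 0 0 0;0 0 0 0 0 0 0;1 0 0 0 0 0 0;1 0 0 0 0 0 0")

```text
time_s: 12.22
position: [0.4711, 0.0255, 0.0376]
tool_rot: [[0.894, 0.447, 0.001], [0.447, -0.894, -0.0], [0.0, 0.0, -1.0]]
ft_force: [0.3, -1.1, 0.2]
grip_width: 0.0641
```

arm_command(rows="1 0 0 0 0 0 0;1 0 0 0 0 0 0;1 0 0 0 0 0 0;1 0 0 0 0 0 0;1 0 0 0 0 0 0")

```text
time_s: 12.63
position: [0.4709, 0.0257, 0.038]
tool_rot: [[0.894, 0.448, 0.0], [0.448, -0.894, -0.0], [0.0, 0.0, -1.0]]
ft_force: [-2.5, 0.2, 9.8]
grip_width: 0.048
```

arm_command(rows="1 0 0 0 0 0 0;1 0 0 0 0 0 0;1 0 0 0 0 0 0")

```text
time_s: 12.88
position: [0.4709, 0.0256, 0.0381]
tool_rot: [[0.894, 0.448, 0.001], [0.448, -0.894, -0.0], [0.0, 0.0, -1.0]]
ft_force: [-1.9, 1.3, 9.4]
grip_width: 0.0477
```

arm_command(rows="1 0 0 -10 0 0 0;1 0 0 -30 0 0 0;1 0 0 -38 0 0 0;1 0 0 -38 0 0 0;1 0 0 -14 0 0 0")

```text
time_s: 13.3
position: [0.472, 0.0254, 0.1716]
tool_rot: [[0.894, 0.448, 0.006], [0.448, -0.894, -0.001], [0.005, 0.004, -1.0]]
ft_force: [1.5, -0.4, -3.5]
grip_width: 0.048
```

arm_command(rows="1 -7 16 0 0 0 0;1 -15 33 0 0 0 0;1 -15 33 0 0 0 0;1 -15 33 0 0 0 0;1 -15 33 0 0 0 0")

```text
time_s: 13.72
position: [0.4766, -0.1382, 0.1669]
tool_rot: [[0.894, 0.448, -0.001], [0.448, -0.894, 0.001], [-0.001, -0.001, -1.0]]
ft_force: [0.5, 0.0, -5.2]
grip_width: 0.048
```

arm_command(rows="1 -15 33 0 0 0 0;1 -15 33 0 0 0 0;1 -10 16 0 0 0 0;1 0 0 0 0 0 0;1 0 0 0 0 0 0")

```text
time_s: 14.13
position: [0.4775, -0.2285, 0.1665]
tool_rot: [[0.895, 0.446, -0.002], [0.446, -0.895, 0.001], [-0.001, -0.002, -1.0]]
ft_force: [0.6, -0.1, -3.9]
grip_width: 0.0479
```

```bash
python3 - <<'E'
from h import *
s=readout.observe();m=eyes.camera_model('wrist');im=eyes.get_image('wrist')
cv2.imwrite('pics/w7.png',im[:,:,::-1]);R=s['tool_rot'];p=s['position'];print(s['time_s'],p,s['ft_force'],s['grip_width'])
print('to go',R.T@(np.array([.5453,-.1946,p[2]])-p)*1000)
for q in((262,150),(262,160),(262,170),(262,180)):print(q,R.T@(onz(m,q,p[2]-.028)-p)*1000)
E
```

```text
14.1333 [ 0.47750576 -0.22850785  0.16648406] [ 0.56445665 -0.06457484 -3.93296033] 0.04785771430196309
to go [ 7.58009067e+01 -1.43285154e-01 -5.87192368e-02]
(262, 150) [51.43917338  1.12742758 27.95769659]
(262, 160) [45.91764136  1.12916633 27.96199178]
(262, 170) [40.28066445  1.13094143 27.96637677]
(262, 180) [34.5245838   1.13275403 27.97085441]
```

View pics/w7.png

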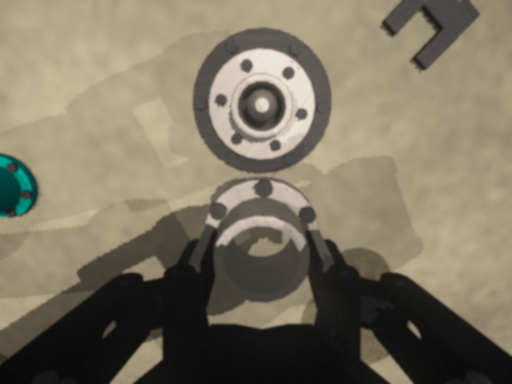

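The narrow hub is held level, with its rim top at row 178, so its axis is within 1 mm of the TCP. The seated broad hub is around the tip at (263,103). I move 75 mm ahead and lower.

arm_command(rows="1 20 0 0 0 0 0;1 28 0 0 0 0 0;1 19 0 0 0 0 0;1 8 0 0 0 0 0;1 0 0 0 0 0 0")

```text
time_s: 14.6
position: [0.5461, -0.1925, 0.1669]
tool_rot: [[0.893, 0.45, -0.0], [0.45, -0.893, 0.001], [-0.0, -0.001, -1.0]]
ft_force: [-0.5, -0.7, -5.0]
grip_width: 0.0482
```

arm_command(rows="1 0 0 0 0 0 0;1 0 0 12 0 0 0;1 0 0 14 0 0 0;1 0 0 12 0 0 0;1 0 0 0 0 0 0")

```text
time_s: 15.02
position: [0.5432, -0.1943, 0.1272]
tool_rot: [[0.895, 0.447, -0.004], [0.447, -0.895, 0.002], [-0.003, -0.004, -1.0]]
ft_force: [-0.2, -0.1, -5.2]
grip_width: 0.0482
```

arm_command(rows="1 0 0 7 0 0 0;1 0 0 7 0 0 0;1 0 0 5 0 0 0;1 0 0 3 0 0 0;1 0 0 0 0 0 0")

```text
time_s: 15.43
position: [0.545, -0.1945, 0.1068]
tool_rot: [[0.894, 0.447, -0.001], [0.447, -0.894, 0.0], [-0.001, -0.001, -1.0]]
ft_force: [-0.5, 0.1, -4.3]
grip_width: 0.0473
```

arm_command(rows="1 0 0 3 0 0 0;1 0 0 2 0 0 0;1 0 0 1 0 0 0;1 0 0 0 0 0 0;1 0 0 0 0 0 0")

```text
time_s: 15.85
position: [0.5453, -0.1945, 0.1014]
tool_rot: [[0.894, 0.447, 0.0], [0.447, -0.894, -0.0], [0.0, 0.0, -1.0]]
ft_force: [0.1, -0.2, -4.4]
grip_width: 0.048
```

arm_command(rows="1 0 0 1 0 0 0;1 0 0 0 0 0 0;1 0 0 0 0 0 0")

```text
time_s: 16.1
position: [0.5452, -0.1945, 0.1003]
tool_rot: [[0.894, 0.447, 0.0], [0.447, -0.894, 0.0], [0.0, 0.0, -1.0]]
ft_force: [-0.3, 0.3, -4.6]
grip_width: 0.0478
```

arm_command(rows="1 0 0 1 0 0 0;1 0 0 0 0 0 0;1 0 0 0 0 0 0")

```text
time_s: 16.35
position: [0.5452, -0.1945, 0.0993]
tool_rot: [[0.894, 0.447, -0.0], [0.447, -0.894, 0.0], [-0.0, -0.0, -1.0]]
ft_force: [-0.2, -0.1, -5.6]
grip_width: 0.0481
```

arm_command(rows="1 0 0 1 0 0 0;1 0 0 0 0 0 0;1 0 0 0 0 0 0")

```text
time_s: 16.6
position: [0.5452, -0.1945, 0.0983]
tool_rot: [[0.894, 0.447, -0.0], [0.447, -0.894, 0.0], [-0.0, -0.0, -1.0]]
ft_force: [0.3, -0.4, -4.0]
grip_width: 0.0481
```

arm_command(rows="1 0 0 1 0 0 0;1 0 0 0 0 0 0;1 0 0 0 0 0 0")

```text
time_s: 16.85
position: [0.5453, -0.1945, 0.0981]
tool_rot: [[0.894, 0.447, 0.001], [0.447, -0.894, -0.0], [0.0, 0.001, -1.0]]
ft_force: [-2.6, 1.6, 5.4]
grip_width: 0.048
```

Contact came at TCP z 0.098, as expected. I release, retreat straight up, then back off.

arm_command(rows="0 0 0 0 0 0 0;0 0 0 0 0 0 0;0 0 0 0 0 0 0;0 0 0 0 0 0 0;0 0 0 0 0 0 0")

```text
time_s: 17.27
position: [0.5453, -0.1946, 0.0973]
tool_rot: [[0.894, 0.447, 0.0], [0.447, -0.894, -0.0], [0.0, 0.0, -1.0]]
ft_force: [0.4, 0.6, -0.2]
grip_width: 0.0853
```

arm_command(rows="0 0 0 0 0 0 0;0 0 0 -10 0 0 0;0 0 0 -25 0 0 0;0 0 0 -35 0 0 0;0 0 0 -30 0 0 0")

```text
time_s: 17.68
position: [0.5452, -0.1945, 0.1997]
tool_rot: [[0.894, 0.447, 0.0], [0.447, -0.894, -0.0], [0.0, 0.0, -1.0]]
ft_force: [0.5, -0.3, 0.7]
grip_width: 0.0852
```

arm_command(rows="0 -30 0 0 0 0 0;0 -30 0 0 0 0 0;0 0 0 0 0 0 0;0 0 0 0 0 0 0;0 0 0 0 0 0 0")

```text
time_s: 18.1
position: [0.4919, -0.2214, 0.1979]
tool_rot: [[0.895, 0.447, 0.001], [0.447, -0.895, -0.0], [0.001, 0.001, -1.0]]
ft_force: [0.2, 0.4, -0.0]
grip_width: 0.0854
```

```bash
python3 - <<'E'
from h import *
s=readout.observe();print(s['time_s'],s['position'],s['ft_force'],s['grip_width'])
im=eyes.get_image('wrist')[:,:,::-1];im2=eyes.get_image('side')[:,:,::-1]
big=lambda c:cv2.resize(c,(384,384),interpolation=cv2.INTER_CUBIC)
cv2.imwrite('pics/c8.png',np.hstack([big(im[0:300,110:410]),big(im2[90:230,190:330])]))
E
```

```text
18.1 [ 0.49191127 -0.22139613  0.19791936] [ 0.15345546  0.44117543 -0.03499435] 0.0853798025903947
```

View pics/c8.png

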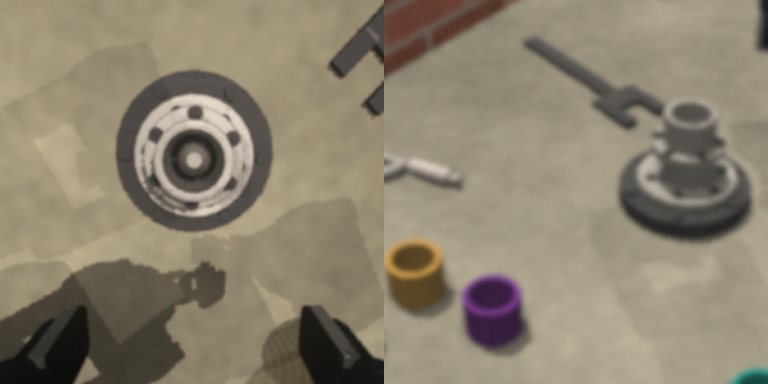

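Both hubs are stacked, level and concentric around the spigot tip (left crop, about (194,160)). The sleeve hasn't moved, so I'm handing in.

```bash
python3 -c "
from rig import env;print(env.close_job())"
```

```text
the job is handed in; nothing more can be done
None
```

Both hubs are on the spigot, flange down and released, and I handed the job in at about 18 s.

- **Broad hub:** it first touched the base with the TCP at z = 0.056 m, which matches its fully home height.
- **Narrow hub:** it touched the broad hub's boss with the TCP at z = 0.098 m, which matches its expected resting height.
- **Last pictures:** the wrist and side views show the stack level and centred on the spigot. The gripper is open and clear, with no force on the tool. By eye, the brass sleeve and the look-alikes I could see were undisturbed. I did not measure the sleeve's position again.

Two things differed from what I expected:

- **Camera positions:** the top camera placed points about 5 mm away from the wrist camera. I relied on the wrist camera for the final moves, and where I could check it, it was good to about 2 mm.
- **Grip:** the gripper read about 48 mm on the 50 mm bosses. There was also a 9–10 N upward push as the fingers closed, probably the fingertips touching the flange. Neither caused any trouble.

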